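# Pin the stock spindle with the R-clip

### The arm

A 7-joint arm with a two-finger parallel gripper is mounted at the origin on the work surface. World frame = base frame: x ahead of the robot, y to its left, z up, the work surface at z = 0. Lengths are in m, angles in rad, forces in N, time in s.
With the tool pointing down it reaches from about 0.4 to 0.875 m from the base axis. Payload 19.3 kg.
Tool frame: the origin (TCP) lies at the very end of the fingers, on their centre line; the grasp point (between the pads) lies 19 mm behind it; z points along the fingers, y is the direction in which the jaws open and shut (so a half turn about z gives the same grasp; the last joint's range is limited). The gripper opens to 85 mm and grips with 20 to 120 N. Pads are 22 mm wide; open, the fingers measure 114 mm over their backs; the gripper's body (76 mm by 85 mm) begins 54 mm behind the grasp point. The pads swing forward as they close: fully open they stand 13 mm farther back than shut.
Start: joints at [-0.07, 0.521, -0.036, 1.599, 0.021, 1.021, -0.113], TCP at [0.625, -0, 0.231] pointing down, gripper open.
Joint ranges: [-2.91, 2.91], [-0.3, 2.13], [-1.5, 1.42], [0.17, 2.43], [-1.26, 4.41], [0.16, 1.93], [-2.52, 2.52]. Speed limits (rad/s): [1.89, 1.89, 2.39, 2.39, 3.01, 3.01, 3.01].

### API

Orientations are given as a unit quaternion [w, x, y, z].
In Python, from station import sense, capture, hand_in gives the robot as it stands.
- The arm moves only by the shell command python3 -m creep 'ROWS'. ROWS is JSON, one flat list of numbers, 7 for each row, row after row: the shift along the world's x, y, z in units of 50 mm (1.0 is 50 mm), then the turn, a rotation vector about the world's x, y, z in rad, then the closure in counts, from 0 (fully open) to 255 (shut). A call has 1 to 20 rows; each row shifts and turns the pose as measured when the row begins; what a row does not reach is not made up. A row lasts 1/10 s, in which the tool goes at most 50 mm and 8.59 degrees, less where a joint would pass 70% of its speed; a pose out of reach is approached as far as the arm can. A call is refused whole if a number of a shift passes 1 or a number of a turn 0.15, either way. A call with a gripper value outside its range is refused whole. The fingers move at their own pace and stop on an object; the grip force is fixed at half the most. Time passes only in rows, so rows that do not move let the fingers close. It gives the time, the measured TCP pose, the force and the opening at its end, in the units of the state.
- sense(): the state, without advancing time (a new reading comes with each control period).
- capture(name): name is "scene" or "side" or "wrist"; returns a dict with "pixels" (480x640x3 uint8, red, green, blue), "mtx" (3x3 intrinsics, pixels), "position" and "rotation" of the camera in the world; the wrist camera has in their place "tool_from_camera" (4x4, takes a point from camera to tool coordinates, whose origin is the TCP and whose axes are the flange's). Camera axes: x right, y up, looking along -z (the intrinsics and any distortion apply to the point x, -y, -z); pixel columns grow to the right and rows downward; lengths in m; the calibration is good to about 2 mm. A picture is of the moment at which its call begins: read the wrist's pose just before it. There is no depth.
- hand_in(): hands the job in, once; it reports no verdict.
The state is a dict: "time": time; "joint_positions": joint angles; "qd": joint speeds; "effort": joint torques, N m; "tool_pos": TCP position; "tool_rot": TCP orientation; "ft_force": force on the tool from outside, world axes, zero at the start; "ft_torque": the same for the moment, N m; "grip_width": finger opening in m.
Only numpy, scipy, OpenCV 4.12 (cv2) and the standard library are available. Lean on these libraries where they do the work, as an engineer would, in place of code of your own. Each camera call takes 0.05 s, during which the arm holds its last target.

### The job

Three steel pins hang in the oak pin rail. Take the R-clip, the one with one straight leg and one bent, wavy leg, and push its straight leg down through the cross-hole of the horizontal pipe that sticks out of the pine cabinet, so that the bent leg snaps over the outside of the pipe and the clip sits fully home, upright. Let go and leave it there.

Things in the scene. Friction and masses are not known exactly. Their poses are not given: they have to be found in the camera images.
- clip_eye (a point): R-clip of 9 mm wire, about 130 g, upright in a rail hole. Point: centre of its eye, the height to grip. z up; clip flat in its x-z plane, so y is across the wire. Eye 9 mm thick (y), 27 mm wide (x) to 14 mm above and below the point; top 23 mm above. Then a level bar, 43 mm along x, its underside 37 mm below the point. Straight leg from mid-bar down z to its tip, 108 mm below the point.
- clip_bend (a point): The R-clip's springy bent leg, at its waist: 77 mm below clip_eye, 22 mm from the straight leg's axis along clip +x (17 mm clear gap to that axis); its end flares out to 35 mm, 95 mm below clip_eye. It yields outwards as it passes over the pipe: push down with about 3 to 6 N.
- cross_hole (a point): Hole's centre, on the axis of a fixed level pipe, 48 mm thick. y along the pipe to the cabinet, z up. Hole goes from top right through: 22 mm across (x), 28 mm along (y). Home: clip y parallel to pipe y (either way), bar on the pipe, clip_eye 58 mm above this. Pipe's 57 mm cap 40 to 58 mm off at -y; 62 mm thick fittings from 86 mm, 100 mm flange from 139 mm, 177 mm high cabinet from 140 mm off at +y.
- rail: Fixed oak pin rail on the bench, 30 mm thick (x), 230 mm long (y), 80 mm high. Origin under its middle. Three 14 mm square through-holes 75 mm apart along y each hold a steel pin with its bar on the rail's top, same eye on all: the R-clip, a plain pin (one straight leg) and a hairpin (straight leg and a short straight outer leg), in any order. Lift a pin straight up 80 mm to free it.
Things that resemble listed ones, but are neither listed nor needed, are in the scene too. Leave any orange look-alike of the part that bears clip_eye alone.

How it is judged:
By the outcome, as a careful person would: the job done as asked, in the order asked, and still so for the second after the job is handed in, with the robot touching nothing.
It also fails if it takes over 42 s, if anything falls off the work surface, if the arm or the gripper's body presses on something with over 40 N, if the wrist force passes 120 N, or if a joint passes its speed limit or range.

## Working session

There is one attempt and no reset: what is moved stays moved. The work goes in short steps, Python scripts to look and compute and a shell command to move; the robot and the scene stay as the last step left them, time stands still between calls to the robot, and variables do not carry over. Pictures are saved under pics/ and viewed, and the job is handed in when it is done.

```bash
ls; mkdir -p pics; cat > h.py <<'E'
import numpy as np, cv2, json
from station import sense, capture
def snap(n,f):
    s=sense(); c=capture(n); cv2.imwrite(f'pics/{f}.png',c['pixels'][:,:,::-1])
    d={k:np.array(c[k]).tolist() for k in c if k!='pixels'}; d['tool_pos']=list(s['tool_pos']); d['tool_rot']=list(s['tool_rot'])
    json.dump(d,open(f'pics/{f}.json','w')); return s
def cam(f):
    from scipy.spatial.transform import Rotation as R
    d=json.load(open(f'pics/{f}.json'))
    K=np.array(d['mtx'])
    if 'position' in d:
        p=np.array(d['position']); r=np.array(d['rotation']); 
        if r.shape!=(3,3): r=R.from_quat(r,scalar_first=True).as_matrix()
    else:
        T=np.array(d['tool_from_camera']); Q=R.from_quat(d['tool_rot'],scalar_first=True).as_matrix()
        r=Q@T[:3,:3]; p=Q@T[:3,3]+np.array(d['tool_pos'])
    return K,p,r
def ray(f,uv):
    K,p,r=cam(f); v=np.linalg.inv(K)@[uv[0],uv[1],1]; v=r@(v*[1,-1,-1]); return p,v/np.linalg.norm(v)
def atz(f,uv,z):
    p,v=ray(f,uv); return p+v*(z-p[2])/v[2]
def tri(*obs):
    A=np.zeros((3,3));b=np.zeros(3);L=[]
    for f,uv in obs:
        p,v=ray(f,uv); M=np.eye(3)-np.outer(v,v); A+=M;b+=M@p; L.append((p,v))
    x=np.linalg.solve(A,b); return x,[np.linalg.norm(np.cross(x-p,v)) for p,v in L]
def proj(f,X):
    K,p,r=cam(f); q=r.T@(np.array(X)-p); q=q*[1,-1,-1]; q=K@q; return q[:2]/q[2]
def crop(f,x,y,w,h,s,o):
    i=cv2.imread(f'pics/{f}.png')[y:y+h,x:x+w]; cv2.imwrite(f'pics/{o}.png',cv2.resize(i,None,fx=s,fy=s,interpolation=cv2.INTER_CUBIC))
E
python3 - <<'E'
from h import *
for n in ['scene','side','wrist']: s=snap(n,n+'0')
print(s)
d=json.load(open('pics/scene0.json'));print(d)
print(json.load(open('pics/side0.json')))
print(json.load(open('pics/wrist0.json')))
E
```

```text
pics
{'time': 0.1, 'joint_positions': array([-0.07018795,  0.52193827, -0.03633497,  1.59994466,  0.02120766,
        1.02108907, -0.11276669]), 'qd': array([-0.00031066,  0.00044529, -0.0021095 , -0.00098067,  0.00064424,
        0.00116356, -0.0016771 ]), 'effort': array([ 6.00351588e-03, -9.28489351e+01,  1.98515877e+00, -3.70530617e+01,
        1.82421418e-02,  5.33716375e-03, -2.83208755e-05]), 'tool_pos': array([ 6.24704204e-01, -3.86035185e-05,  2.30795528e-01]), 'tool_rot': array([-3.25196650e-04,  7.07099373e-01,  7.07114015e-01, -3.75920124e-04]), 'ft_force': array([ 0.70880653,  0.36904539, -0.66050612]), 'ft_torque': array([0.00762627, 0.03447557, 0.00287624]), 'grip_width': 0.08546528628721065}
{'mtx': [[597.1582421547396, 0.0, 321.3028734875763], [0.0, 597.1582421547396, 243.08258207425916], [0.0, 0.0, 1.0]], 'position': [0.9751279013734943, -0.8709958640905269, 0.6686841425731029], 'rotation': [0.8354816532569003, 0.46046519991271206, 0.13511789375865466, 0.2677412211944355], 'tool_pos': [0.624676528551293, -4.8624702242066825e-05, 0.23069545989606444], 'tool_rot': [-0
[... 473 characters left out ...]
0.0003770358211040902, 0.7071257925535599, 0.707087542399974, -0.0004227673761353597]}
{'mtx': [[383.77200529249365, 0.0, 315.20592475045447], [0.0, 383.77200529249365, 239.63510037002104], [0.0, 0.0, 1.0]], 'tool_from_camera': [[0.0008928284205214208, 0.9523931040719159, 0.3048714125228385, 0.0779294982044532], [0.9999991153533297, -0.0005497272206784344, -0.0012112359552940396, -5.535381290655561e-05], [-0.0009859766569555659, 0.30487222424524374, -0.9523927523526147, -0.14250236044396428], [0.0, 0.0, 0.0, 1.0]], 'tool_pos': [0.624704204213094, -3.860351852907724e-05, 0.23079552818940094], 'tool_rot': [-0.00032519664991399603, 0.7070993725881235, 0.7071140150051342, -0.000375920124378638]}
```

View pics/scene0.png

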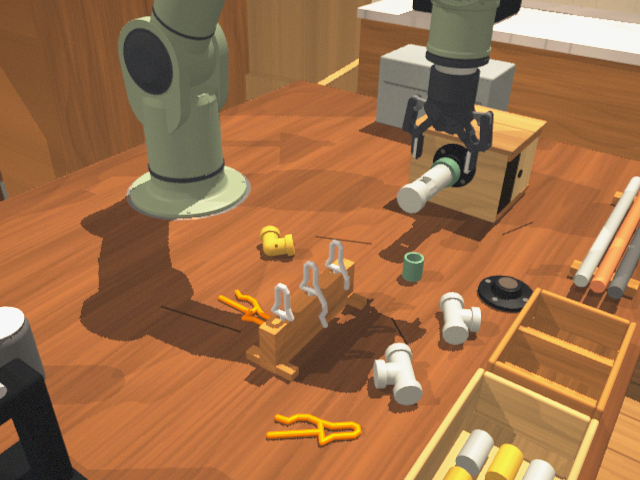

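View pics/side0.png

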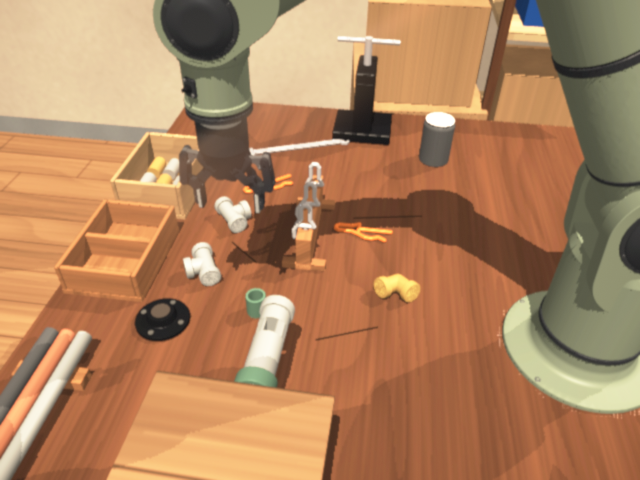

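View pics/wrist0.png

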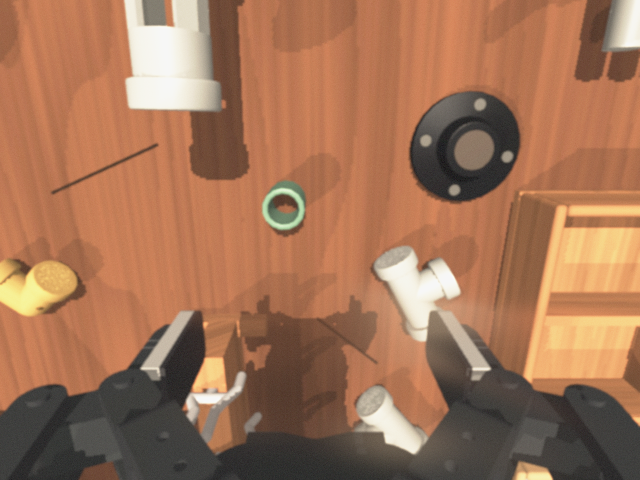

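```bash
python3 - <<'E'
from h import *
crop('scene0',200,220,200,170,4,'c1')
crop('side0',260,150,100,130,4.5,'c2')
crop('scene0',380,130,130,100,6,'c3')
crop('side0',220,280,100,120,5,'c4')
E
```

```text
(no output)
```

View pics/c1.png

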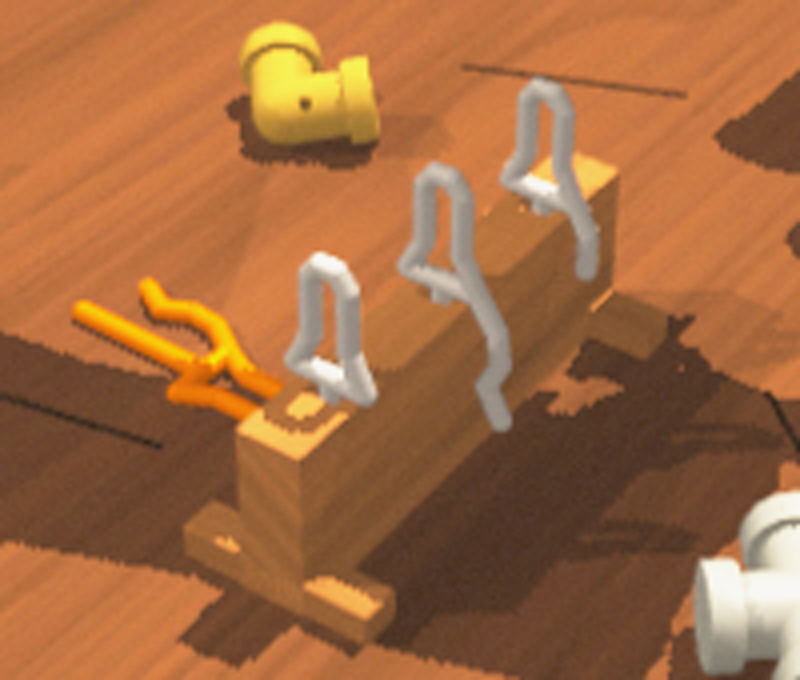

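View pics/c2.png

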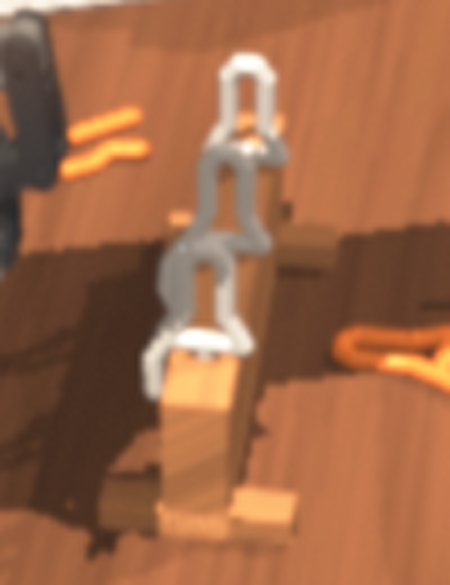

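View pics/c3.png

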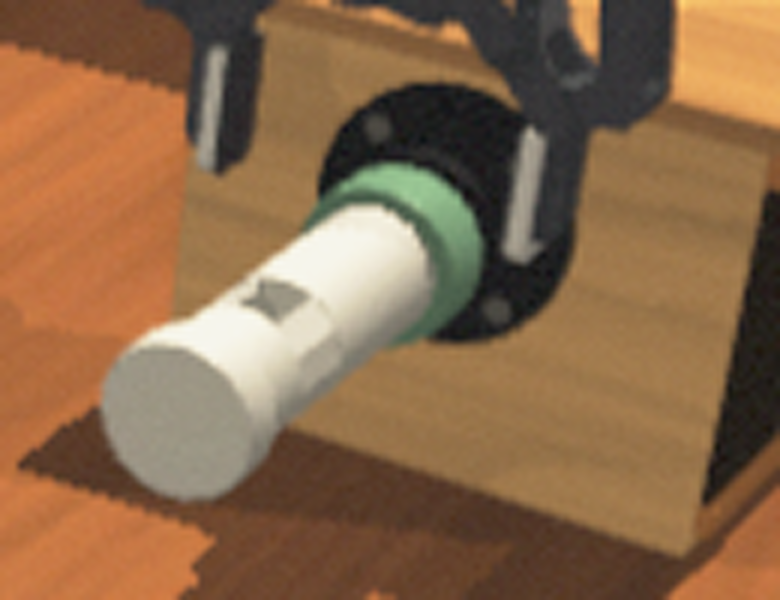

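View pics/c4.png

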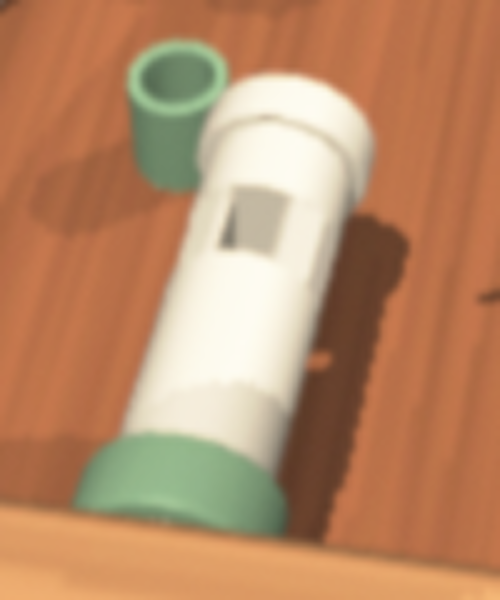

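```bash
python3 - <<'E'
from h import *
print('top',tri(('scene0',(310,262.5)),('side0',(311,183))))
# rail top corners from scene, z=.08 : crop /4+(200,220)
for n,(u,v) in dict(nl=(240,430),nr=(302,460),fr=(617,178),fl=(548,152)).items(): print(n,atz('scene0',(200+u/4,220+v/4),.08))
for n,(u,v) in dict(nl=(240,360),nr=(165,350),fnr=(160,405),fnl=(232,408)).items(): print(n,atz('side0',(260+u/4.5,150+v/4.5),.08))
# hole top centre: scene crop /6+(380,130); side crop /5+(220,280)
print('hole',tri(('scene0',(380+277/6,130+299/6)),('side0',(220+253/5,280+218/5))))
# pin tops other
print('near pin',tri(('scene0',(280.5,284)),('side0',(260+247/4.5,150+60/4.5))))
print('far pin',tri(('scene0',(335.5,240.5)),('side0',(260+205/4.5,150+240/4.5))))
# hole wrist
E
python3 -c "
from h import *
crop('wrist0',100,0,150,130,5,'c5')"
```

```text
top (array([ 0.52775613, -0.23999766,  0.13622226]), [np.float64(0.0006663469856758179), np.float64(0.0006663469856758597)])
nl [ 0.51983392 -0.3565898   0.08      ]
nr [ 0.54889307 -0.35602554  0.08      ]
fr [ 0.54483828 -0.13254125  0.08      ]
fl [ 0.50965459 -0.13366552  0.08      ]
nl [ 0.51097194 -0.15657336  0.08      ]
nr [ 0.54535572 -0.15842042  0.08      ]
fnr [ 0.54117504 -0.12057496  0.08      ]
fnl [ 0.50967822 -0.12336441  0.08      ]
hole (array([0.53703785, 0.14234138, 0.13179814]), [np.float64(0.002264269880928359), np.float64(0.002264269880928412)])
near pin (array([ 0.52883151, -0.31390356,  0.13798129]), [np.float64(0.0022169296363668215), np.float64(0.002216929636366981)])
far pin (array([ 0.5269799 , -0.16584927,  0.13891831]), [np.float64(0.0012440740440351947), np.float64(0.001244074044035158)])
```

View pics/c5.png

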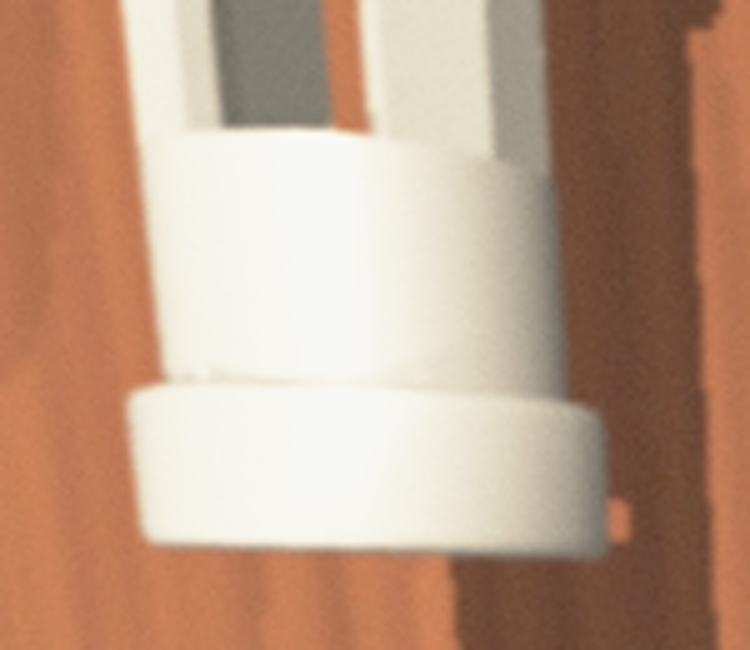

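```bash
python3 -m creep '[-0.45,0.7,0.1,0,0,0,0, -0.45,0.7,0.1,0,0,0,0, -0.45,0.7,0.1,0,0,0,0, -0.4,0.7,0,0,0,0,0, 0,0,0,0,0,0,0, 0,0,0,0,0,0,0]'
python3 -c "
from h import *
s=snap('wrist','w1');print(s['tool_pos'],s['time'])"
```

```text
time: 0.75
tool_pos: [0.5325, 0.1434, 0.2448]
tool_rot: [-0.001, 0.708, 0.707, -0.001]
ft_force: [-0.1, -0.2, -0.6]
grip_width: 0.0855
[0.53254478 0.14337217 0.24483596] 0.75
```

View pics/w1.png

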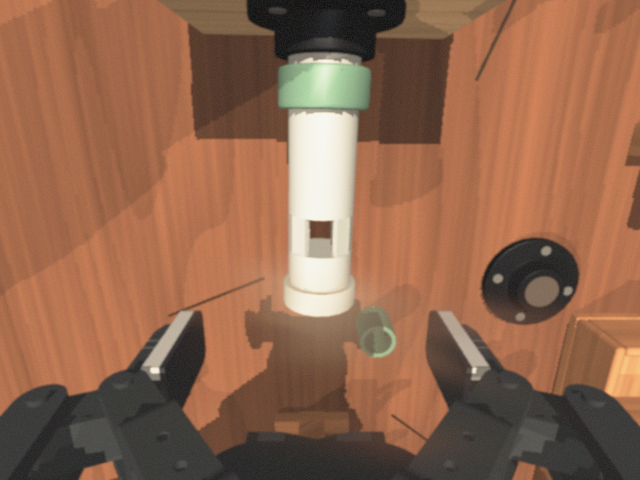

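```bash
python3 -c "
from h import *
crop('w1',260,60,120,130,6,'c6');crop('w1',260,190,120,130,6,'c7')"
```

```text
(no output)
```

View pics/c6.png

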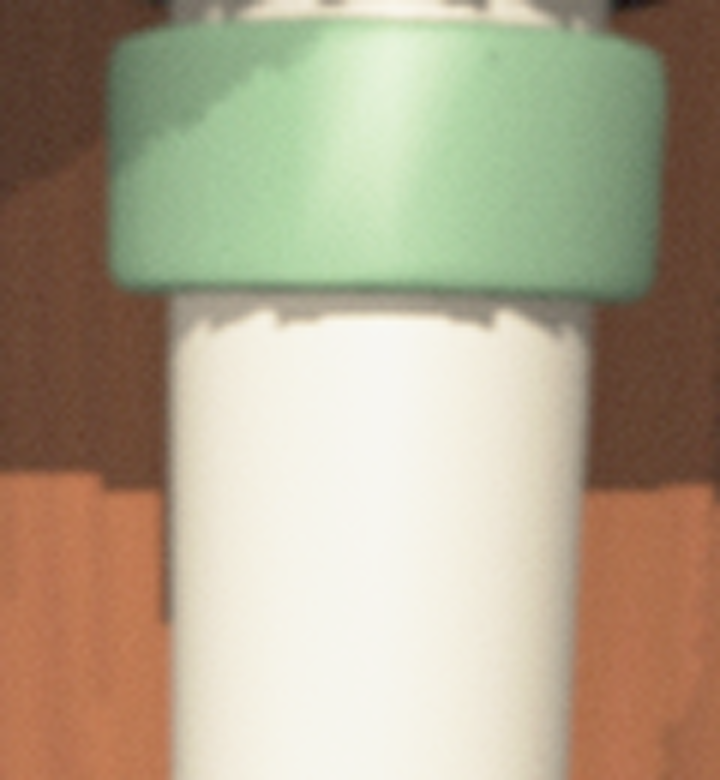

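View pics/c7.png

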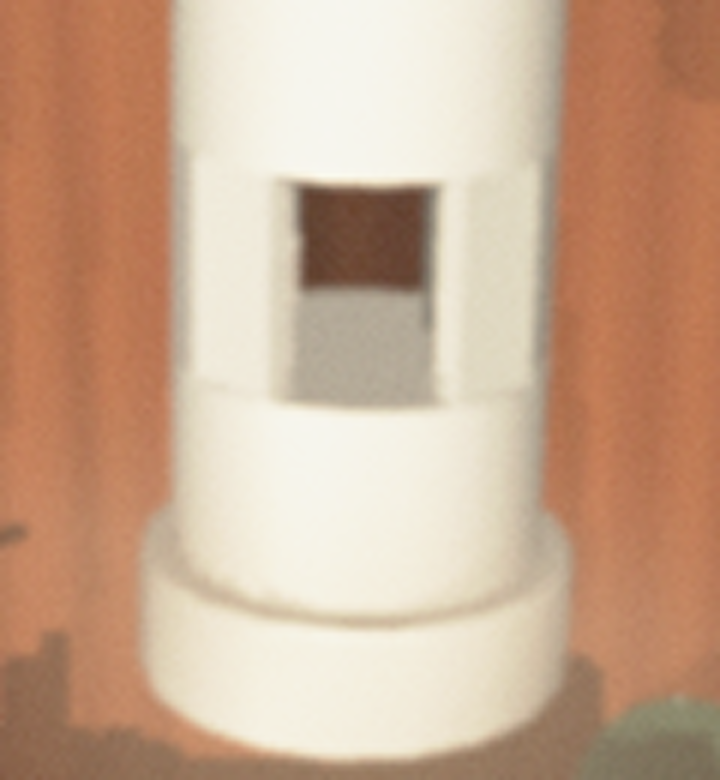

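```bash
python3 - <<'E'
from h import *
from scipy.optimize import least_squares
def C(x,y): return lambda z:0
w=lambda u,v:(260+u/6,190+v/6); sc=lambda u,v:(380+u/6,130+v/6); sd=lambda u,v:(220+u/5,280+v/5)
print('back',tri(('w1',w(370,181)),('side0',sd(247,253))))
print('front',tri(('w1',w(368,406)),('side0',sd(262,187))))
# silhouettes fit: pipe axis point (x0 at y=.142), slope, h
sil=[('w1',(260+170/6,60+350/6),-1),('w1',(260+590/6,60+350/6),1),('w1',(260+172/6,190+450/6),-1),('w1',(260+548/6,190+450/6),1),('w1',(260+174/6,190),-1),('w1',(260+565/6,190),1)]
sil+=[('side0',sd(175,280),1),('side0',sd(321,280),-1),('side0',sd(133,410),1),('side0',sd(283,410),-1)]
def res(q,r=.024):
    a=np.array([q[0],.142,q[2]]); d=np.array([-q[1],1,0]);d/=np.linalg.norm(d)
    o=[]
    for f,uv,s in sil:
        p,v=ray(f,uv); n=np.cross(v,d); n/=np.linalg.norm(n); o.append((abs((a-p)@n)-r)*1000)
    return o
r=least_squares(res,[.537,0,.108]); print(r.x,np.round(r.fun,2))
a=r.x
for y in(.135,.142,.149): 
  X=[a[0]-a[1]*(y-.142),y,a[2]+.024]; print(y,[np.round(f,1) for f in ((proj('w1',X)-[260,190])*6,(proj('scene0',X)-[380,130])*6,(proj('side0',X)-[220,280])*5)])
for y in(.128,.156): 
  X=[a[0]-a[1]*(y-.142),y,a[2]+.024]; print(y,[np.round(f,1) for f in ((proj('w1',X)-[260,190])*6,(proj('scene0',X)-[380,130])*6,(proj('side0',X)-[220,280])*5)])
E
```

```text
back (array([0.53599726, 0.15175257, 0.12685088]), [np.float64(0.0010563184550835016), np.float64(0.0010563184550836065)])
front (array([0.5364754 , 0.12346766, 0.12570072]), [np.float64(0.0004480663155109855), np.float64(0.00044806631551117134)])
[ 0.53679479 -0.01685956  0.10691146] [ 0.31  0.25  0.63  0.29  0.09 -0.27 -2.15 -1.66 -1.71 -2.91]
0.135 [array([367.2, 331. ]), array([259.2, 307.5]), array([251.9, 203.8])]
0.142 [array([368.5, 274.1]), array([268.9, 300.1]), array([247. , 220.8])]
0.149 [array([369.7, 216.3]), array([278.6, 292.8]), array([241.9, 237.9])]
0.128 [array([366. , 387.1]), array([249.3, 315. ]), array([256.8, 187.1])]
0.156 [array([371. , 157.5]), array([288.2, 285.5]), array([236.9, 255.3])]
```

```bash
python3 -m creep '[0,-0.85,0,0,0,0,0, 0,-0.85,0,0,0,0,0, 0,-0.85,0,0,0,0,0, 0,-0.85,0,0,0,0,0, 0,-0.85,0,0,0,0,0, 0,-0.85,0,0,0,0,0, 0,-0.85,0,0,0,0,0, 0,-0.85,0,0,0,0,0, 0,-0.85,0,0,0,0,0, 0,0,0,0,0,0,0, 0,0,0,0,0,0,0]'
python3 -c "
from h import *
s=snap('wrist','w2');print(s['tool_pos'],s['tool_rot'],s['time']); snap('scene','s2')
crop('w2',200,180,200,200,4,'c8')"
```

```text
time: 1.9
tool_pos: [0.528, -0.2653, 0.2425]
tool_rot: [-0.001, 0.712, 0.702, -0.003]
ft_force: [0.5, 0.5, -0.9]
grip_width: 0.0852
[ 0.52799179 -0.26530726  0.24248705] [-0.00121231  0.71213885  0.70203051 -0.0031526 ] 1.9
```

View pics/w2.png

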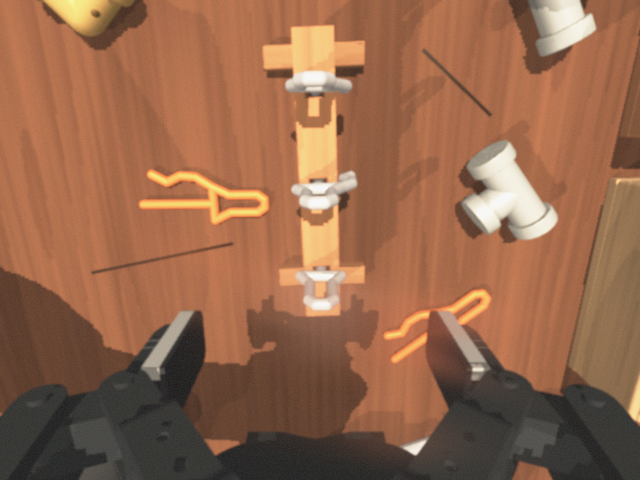

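```bash
python3 -c "
from h import *
crop('w2',270,140,110,110,7,'c8');crop('s2',270,230,90,120,5,'c9')"
```

```text
(no output)
```

View pics/c8.png

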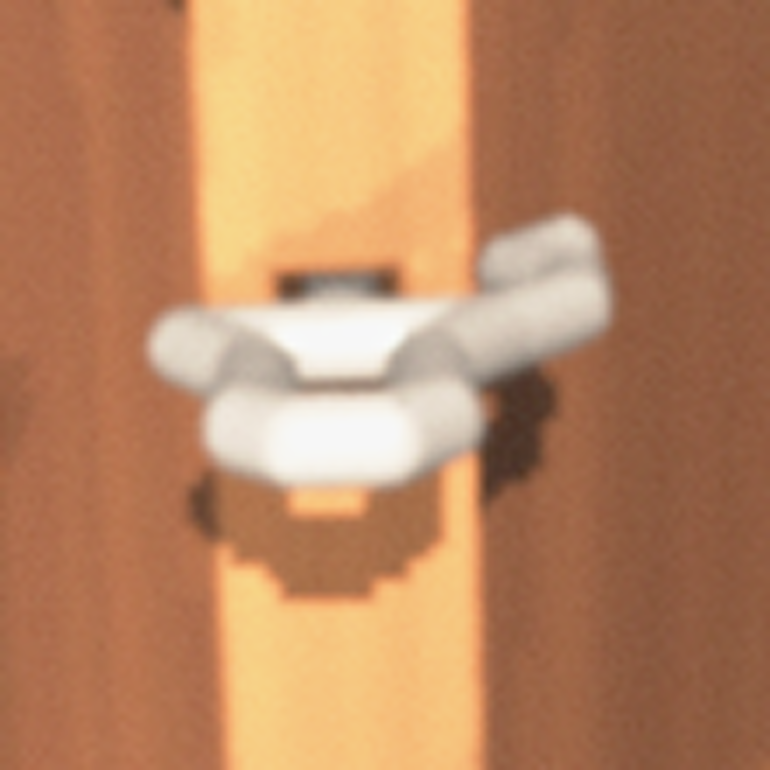

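View pics/c9.png

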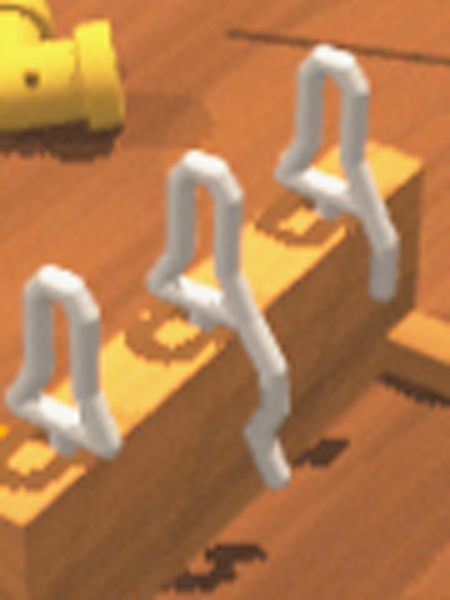

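```bash
python3 - <<'E'
from h import *
w=lambda u,v:(270+u/7,140+v/7); s=lambda u,v:(270+u/5,230+v/5)
print(tri(('w2',w(343,437)),('s2',s(207,167))))
for z in(.1355,.14): print(atz('w2',w(343,437),z))
print('ends',atz('w2',w(235,435),.13),atz('w2',w(455,430),.13))
print('bar',atz('w2',w(190,345),.0845),atz('w2',w(440,340),.0845))
print('rail edges',[atz('w2',w(*p),.08)[:2] for p in ((193,50),(228,700),(465,50),(485,700))])
K,p,r=cam('w2'); print(r)
E
```

```text
(array([ 0.53052728, -0.24134943,  0.13674124]), [np.float64(0.00012241639897167276), np.float64(0.00012241639897161638)])
[ 0.53042525 -0.24168706  0.1355    ]
[ 0.53041649 -0.24069981  0.14      ]
ends [ 0.52000295 -0.24256876  0.13      ] [ 0.54125362 -0.24233776  0.13      ]
bar [ 0.51339033 -0.24209794  0.0845    ] [ 0.54156043 -0.241881    0.0845    ]
rail edges [array([ 0.51439166, -0.21003174]), array([ 0.51648571, -0.28566103]), array([ 0.54447447, -0.21042308]), array([ 0.54712981, -0.28602025])]
[[ 0.99989672  0.01115865  0.00905777]
 [-0.01340314  0.95147998  0.30741861]
 [-0.00518791 -0.30750826  0.95153127]]
```

```bash
python3 -m creep '[0.02,0.05,0,0,0,-0.145,0, 0.02,0.05,0,0,0,-0.145,0, 0,0.05,0,0,0,-0.145,0, 0,0.05,0,0,0,-0.145,0, 0,0.05,0,0,0,-0.145,0, 0,0.05,0,0,0,-0.145,0, 0,0.05,0,0,0,-0.145,0, 0,0.05,0,0,0,-0.145,0, 0,0.05,0,0,0,-0.145,0, 0,0.03,0,0,0,-0.145,0, 0,0,0,0,0,-0.1,0, 0,0,0,0,0,0,0]'
python3 -c "
from h import *
from scipy.spatial.transform import Rotation as R
s=sense();print(s['tool_pos'],s['time'],s['joint_positions']);print(R.from_quat(s['tool_rot'],scalar_first=True).as_matrix().round(4))"
```

```text
time: 3.2
tool_pos: [0.5334, -0.2256, 0.2431]
tool_rot: [-0.005, 1.0, -0.019, 0.0]
ft_force: [-0.3, 1.2, -0.2]
grip_width: 0.0858
[ 0.53340627 -0.22555017  0.24313557] 3.2 [ 1.53988376e-03  4.68615616e-01  4.26759157e-01  1.72605718e+00
 -2.34963118e-01  9.99121837e-01 -1.09179573e+00]
[[ 9.993e-01 -3.720e-02  1.000e-03]
 [-3.720e-02 -9.993e-01  9.300e-03]
 [ 6.000e-04 -9.400e-03 -1.000e+00]]
```

```bash
python3 -m creep '[-0.06,-0.3,0,-0.009,0,0.057,0, 0,0,0,0,0,0,0, 0,0,-0.6,0,0,0,0, 0,0,-0.6,0,0,0,0, 0,0,-0.5,0,0,0,0, 0,0,0,0,0,0,0]'
python3 -c "
from h import *
from scipy.spatial.transform import Rotation as R
s=snap('wrist','w3');print(s['tool_pos'],s['time'],s['ft_force']);print(R.from_quat(s['tool_rot'],scalar_first=True).as_matrix().round(4));snap('scene','s3')"
```

```text
time: 3.8
tool_pos: [0.5324, -0.2352, 0.1566]
tool_rot: [-0.002, 1.0, 0.019, 0.002]
ft_force: [0.0, 0.3, 0.8]
grip_width: 0.0858
[ 0.53243019 -0.23519425  0.15662594] 3.8 [0.04046345 0.34747212 0.76043955]
[[ 0.9993  0.0385  0.0041]
 [ 0.0385 -0.9993  0.0031]
 [ 0.0042 -0.0029 -1.    ]]
```

View pics/w3.png

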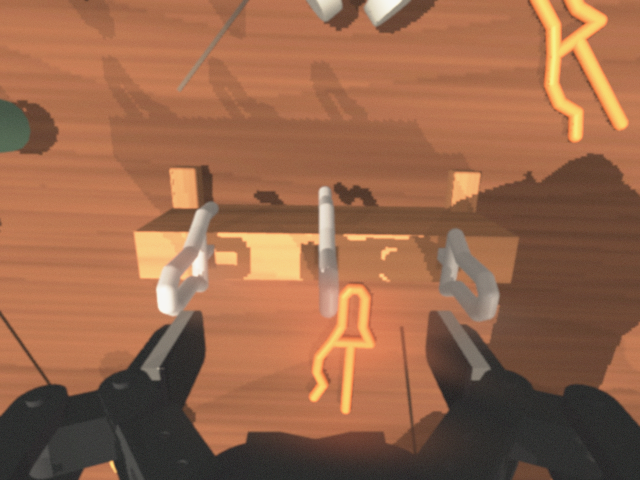

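View pics/s3.png

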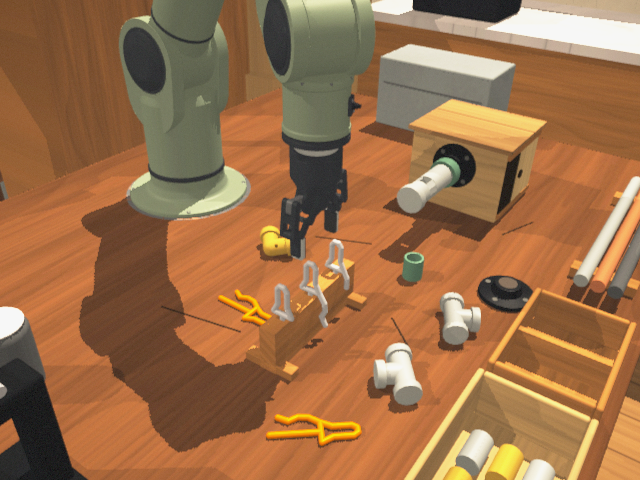

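```bash
python3 - <<'E'
from h import *
print(proj('w3',[.5304,-.2413,.1355]),proj('w3',[.5304,-.2413,.0845]),proj('w3',[.5304+.022,-.2413,.04]))
print(proj('w3',[.5304,-.2413+.074,.1355]),proj('w3',[.5304,-.2413-.074,.1355]))
for u in(328,329,330): print(atz('w3',(u,303),.1355))
crop('w3',270,170,110,160,5,'c10')
E
```

```text
[327.35553711 296.95857862] [325.14743361 259.04610899] [325.33842537 206.62694948]
[169.62492123 291.00760133] [484.09049677 302.87199105]
[ 0.52727354 -0.24175794  0.1355    ]
[ 0.52729318 -0.24223008  0.1355    ]
[ 0.52731282 -0.24270221  0.1355    ]
```

View pics/c10.png

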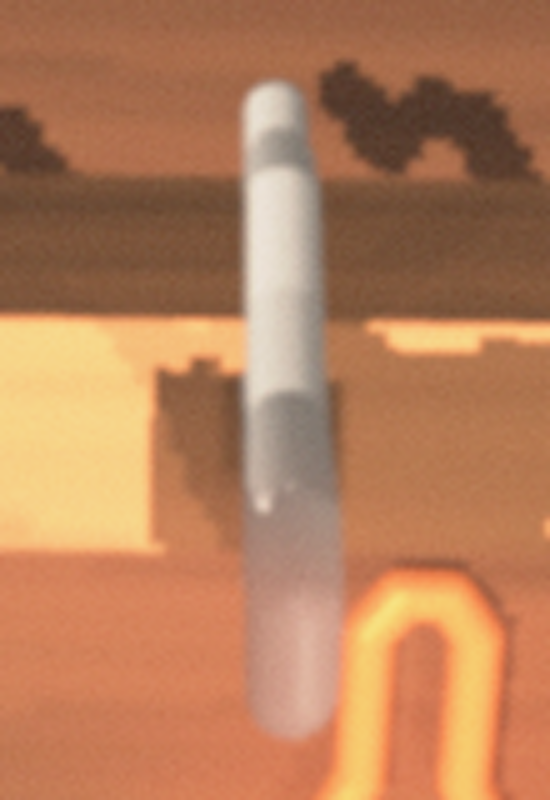

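```bash
python3 -m creep '[-0.05,-0.13,-0.35,0,0,0,0, 0,0,-0.5,0,0,0,0, 0,0,-0.3,0,0,0,0, 0,0,0,0,0,0,0]'
```

```text
time: 4.3
tool_pos: [0.5349, -0.2432, 0.1069]
tool_rot: [0.0, 1.0, 0.02, 0.008]
ft_force: [0.3, 0.4, -0.3]
grip_width: 0.0858
```

```bash
python3 -m creep '[-0.09,0.03,-0.17,0,0.016,0,0, 0,0,0,0,0,0,0]'
```

```text
time: 4.5
tool_pos: [0.5311, -0.2417, 0.0999]
tool_rot: [0.0, 1.0, 0.02, 0.001]
ft_force: [-0.7, 0.4, -0.1]
grip_width: 0.0853
```

```bash
python3 -m creep '[0,0,0,0,0,0,255, 0,0,0,0,0,0,255, 0,0,0,0,0,0,255, 0,0,0,0,0,0,255, 0,0,0,0,0,0,255, 0,0,0,0,0,0,255, 0,0,0,0,0,0,255, 0,0,0,0,0,0,255]'
python3 -c "
from h import *
s=snap('wrist','w4');print(s['tool_pos'],s['tool_rot'],s['ft_force'],s['grip_width'])"
```

```text
time: 5.3
tool_pos: [0.5322, -0.242, 0.1021]
tool_rot: [0.001, 1.0, 0.02, 0.002]
ft_force: [0.6, 0.7, -0.0]
grip_width: 0.0079
[ 0.53222486 -0.24198219  0.10213745] [8.10249441e-04 9.99789811e-01 2.03807141e-02 2.07438630e-03] [ 0.56695429  0.68230027 -0.01055003] 0.007919678009390104
```

View pics/w4.png

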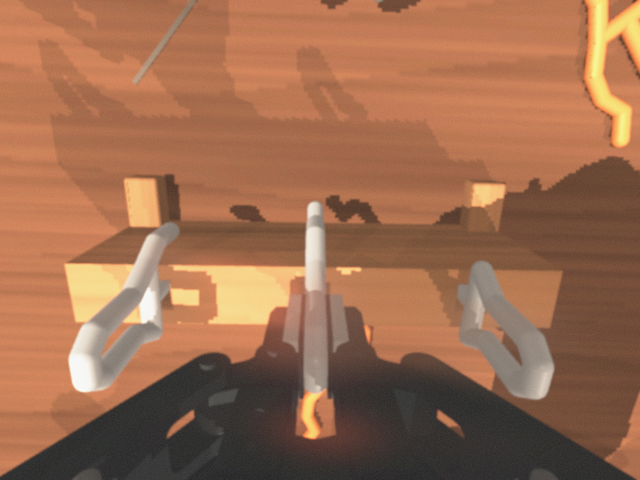

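```bash
python3 -m creep '[0,0,0.3,0,0,0,255, 0,0,0.3,0,0,0,255, 0,0,0.3,0,0,0,255, 0,0,0,0,0,0,255]'
```

```text
time: 5.75
tool_pos: [0.5318, -0.2422, 0.1509]
tool_rot: [0.001, 1.0, 0.02, 0.002]
ft_force: [-0.4, -0.1, -1.5]
grip_width: 0.0073
```

```bash
python3 -m creep '[0,0,0.4,0,0,0,255, 0,0,0.5,0,0,0,255, 0,0,0.5,0,0,0,255, 0,0,0.6,0,0,0,255, 0,0,0.1,0,0,0,255, 0,0,0,0,0,0,255]'
python3 -c "
from h import *
s=snap('wrist','w5');print(s['tool_pos'],s['tool_rot'],s['ft_force'],s['joint_positions'])
snap('scene','s5');snap('side','d5');crop('s5',240,180,130,160,4,'c11');crop('d5',260,60,130,160,4,'c12')"
```

```text
time: 6.35
tool_pos: [0.5303, -0.2415, 0.26]
tool_rot: [0.0, 1.0, 0.02, 0.001]
ft_force: [-0.1, 0.4, -0.9]
grip_width: 0.0076
[ 0.53030869 -0.24149019  0.26000504] [3.94817194e-04 9.99797408e-01 2.01006104e-02 9.75838570e-04] [-0.09582378  0.37504637 -0.9297423 ] [ 0.02699056  0.45271487  0.42250812  1.70093027 -0.21077144  1.03089572
 -1.01024194]
```

View pics/s5.png

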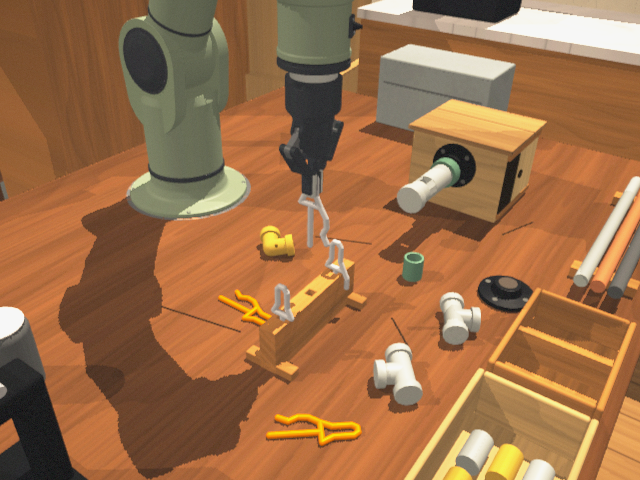

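View pics/d5.png

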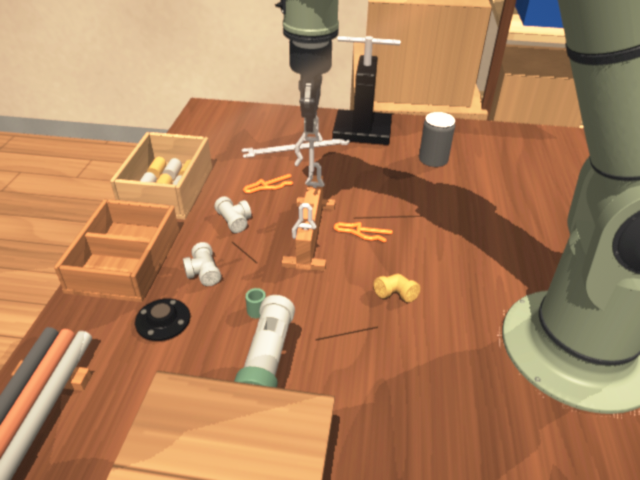

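```bash
python3 -m creep '[0.02,0.5,0.1,0,0,-0.01,255, 0.02,0.8,0,0,0,-0.01,255, 0.02,0.8,0,0,0,-0.01,255, 0.02,0.8,0,0,0,-0.01,255, 0.02,0.8,0,0,0,-0.01,255, 0.02,0.8,0,0,0,0,255, 0.02,0.8,0,0,0,0,255, 0,0.8,0,0,0,0,255, 0,0.6,0,0,0,0,255, 0,0.3,0,0,0,0,255, 0,0,0,0,0,0,255]'
python3 -c "
from h import *
from scipy.spatial.transform import Rotation as R
s=sense();print(s['tool_pos'],s['time'],s['joint_positions']);print(R.from_quat(s['tool_rot'],scalar_first=True).as_matrix().round(4))"
```

```text
time: 7.6
tool_pos: [0.5293, 0.1212, 0.2523]
tool_rot: [0.002, 1.0, -0.007, -0.009]
ft_force: [-0.1, -1.1, -1.1]
grip_width: 0.0078
[0.52930149 0.12119808 0.25234007] 7.6 [-0.59879245  0.39596377  0.35736532  1.79335077 -0.16182724  0.99874884
 -1.76204811]
[[ 0.9997 -0.0147 -0.0171]
 [-0.0148 -0.9999 -0.0041]
 [-0.0171  0.0043 -0.9998]]
```

```bash
python3 -m creep '[0.15,0.33,0,0.004,-0.017,0,255, 0.02,0,0,0,0,0,255, 0,0,0,0,0,0,255]'
python3 -c "
from h import *
from scipy.spatial.transform import Rotation as R
s=snap('wrist','w6');print(s['tool_pos'],s['time']);print(R.from_quat(s['tool_rot'],scalar_first=True).as_matrix().round(4))
snap('scene','s6');snap('side','d6');crop('s6',370,110,130,130,6,'c13');crop('d6',220,200,110,140,5,'c14')"
```

```text
time: 7.9
tool_pos: [0.5384, 0.1359, 0.251]
tool_rot: [0.001, 1.0, -0.009, -0.0]
ft_force: [-0.0, -0.8, -1.1]
grip_width: 0.0079
[0.53841047 0.13594507 0.25103371] 7.9
[[ 9.998e-01 -1.750e-02 -4.000e-04]
 [-1.750e-02 -9.998e-01 -1.700e-03]
 [-4.000e-04  1.700e-03 -1.000e+00]]
```

View pics/w6.png

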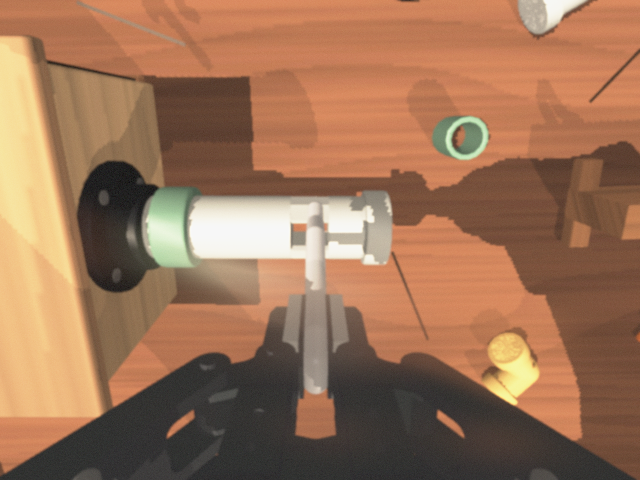

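View pics/c13.png

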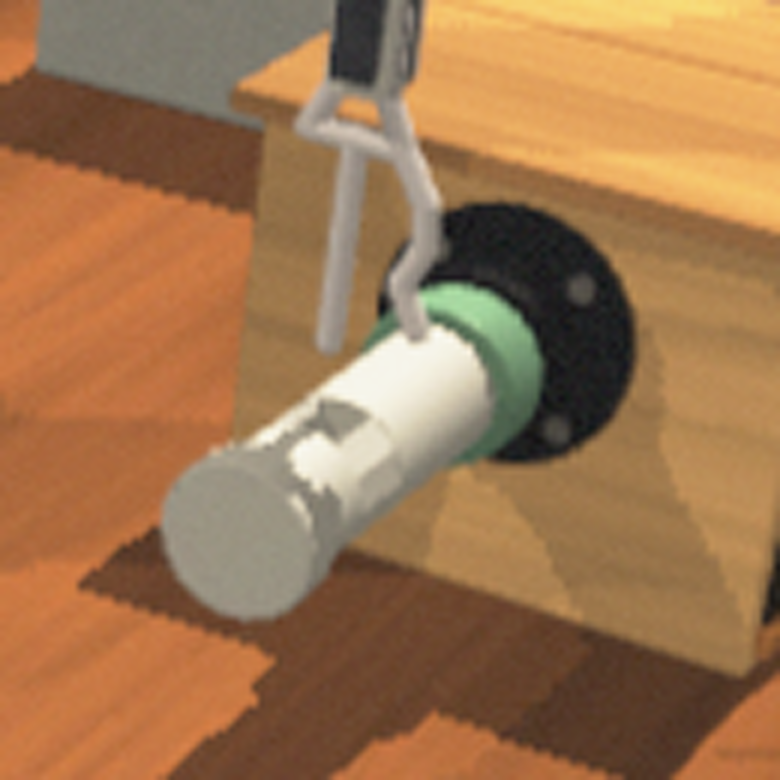

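View pics/c14.png

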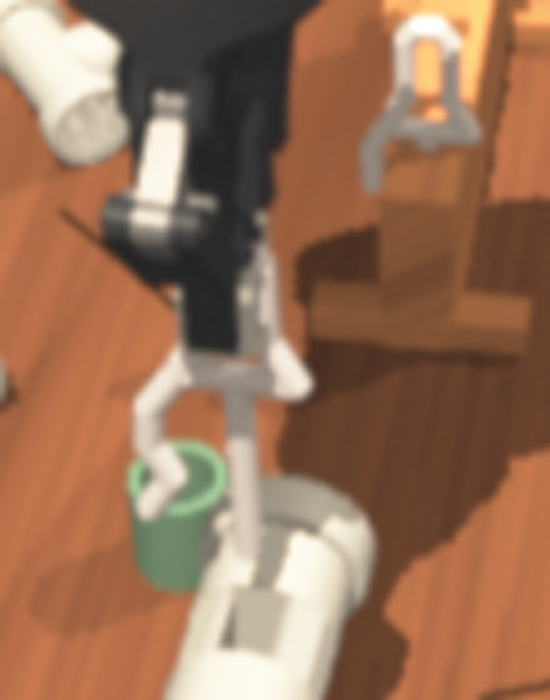

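```bash
python3 - <<'E'
from h import *
S=lambda u,v:(370+u/6,110+v/6); D=lambda u,v:(220+u/5,200+v/5)
print('tip centre(ish)',tri(('s6',S(328,338)),('d6',D(248,550))))
print('leg top',tri(('s6',S(350,150)),('d6',D(239,378))))
print('end flare',tri(('s6',S(418,332)),('d6',D(150,510))))
# hole now, same cams
print('hole',tri(('s6',S(337,418)),('d6',D(255,617))))
# wrist: leg vs hole
crop('w6',270,180,140,100,5.5,'c15')
E
```

```text
tip centre(ish) (array([0.53475151, 0.1395537 , 0.16131295]), [np.float64(0.0008443003706073952), np.float64(0.0008443003706073331)])
leg top (array([0.53574574, 0.13490652, 0.22943389]), [np.float64(0.00038163418406696745), np.float64(0.0003816341840671244)])
end flare (array([0.56539604, 0.1385395 , 0.1728403 ]), [np.float64(7.260317905164754e-05), np.float64(7.260317905164877e-05)])
hole (array([0.53669645, 0.14228623, 0.13216154]), [np.float64(0.0025592426194506112), np.float64(0.002559242619450497)])
```

View pics/c15.png

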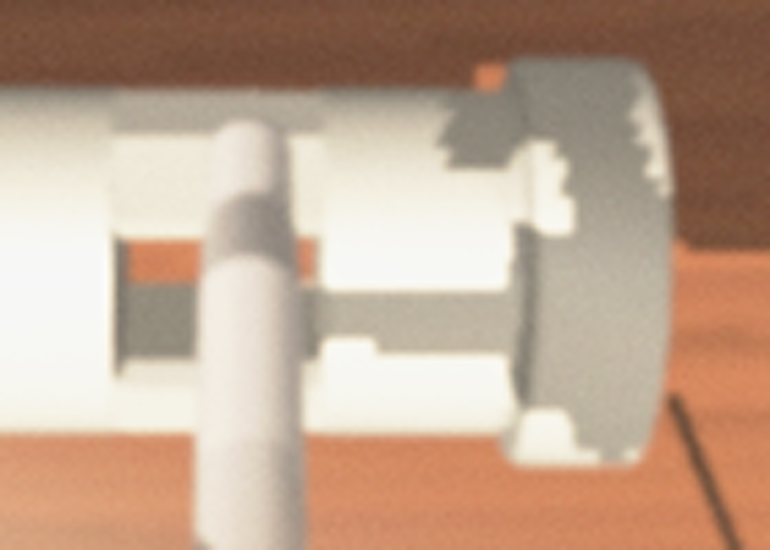

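```bash
python3 - <<'E'
from h import *
W=lambda u,v:(270+u/5.5,180+v/5.5)
for z in(.122,.126,.131):
  print(z,atz('w6',W(112,300),z),atz('w6',W(322,290),z), 'hole x edges',atz('w6',W(217,236),z)[0],atz('w6',W(217,362),z)[0])
for uv in((60,90),(420,90),(60,432),(420,432)): print(atz('w6',W(*uv),.107))
for z in (.102,.107): print([proj('w6',[.5366+dx,.138,z]) for dx in(-.024,.024)])
print('pipe v', 180+90/5.5,180+432/5.5)
E
```

```text
0.122 [0.53396688 0.15397368 0.122     ] [0.53490027 0.12571921 0.122     ] hole x edges 0.542646870870895 0.5249276743612159
0.126 [0.53518818 0.15368353 0.126     ] [0.53610781 0.12584533 0.126     ] hole x edges 0.5437402877133453 0.5262821412625338
0.131 [0.5367148  0.15332085 0.131     ] [0.53761724 0.12600298 0.131     ] hole x edges 0.5451070587664081 0.5279752248891814
[0.55970748 0.16111486 0.107     ]
[0.5588822  0.11159272 0.107     ]
[0.5095258  0.16332056 0.107     ]
[0.50865467 0.11118088 0.107     ]
[array([312.65283054, 252.29508455]), array([311.48750851, 193.4315208 ])]
[array([312.61447293, 254.4181327 ]), array([311.42808089, 194.69568896])]
pipe v 196.36363636363637 258.54545454545456
```

```bash
python3 -m creep '[0.02,0.06,0,0,0,0,255, 0,0,-0.25,0,0,0,255, 0,0,-0.25,0,0,0,255, 0,0,-0.25,0,0,0,255, 0,0,0,0,0,0,255]'
python3 -c "
from h import *
s=snap('scene','s7');print(s['tool_pos'],s['tool_rot'],s['ft_force']);snap('side','d7');crop('s7',370,110,130,130,6,'c16');crop('d7',220,200,110,140,5,'c17')"
```

```text
time: 8.55
tool_pos: [0.5389, 0.1382, 0.2099]
tool_rot: [0.001, 1.0, -0.009, -0.001]
ft_force: [-0.8, 1.2, -1.5]
grip_width: 0.0076
[0.53889478 0.13824865 0.20991321] [ 8.03254046e-04  9.99955003e-01 -9.43830861e-03 -5.15808080e-04] [-0.81016299  1.18881595 -1.49332466]
```

View pics/c16.png

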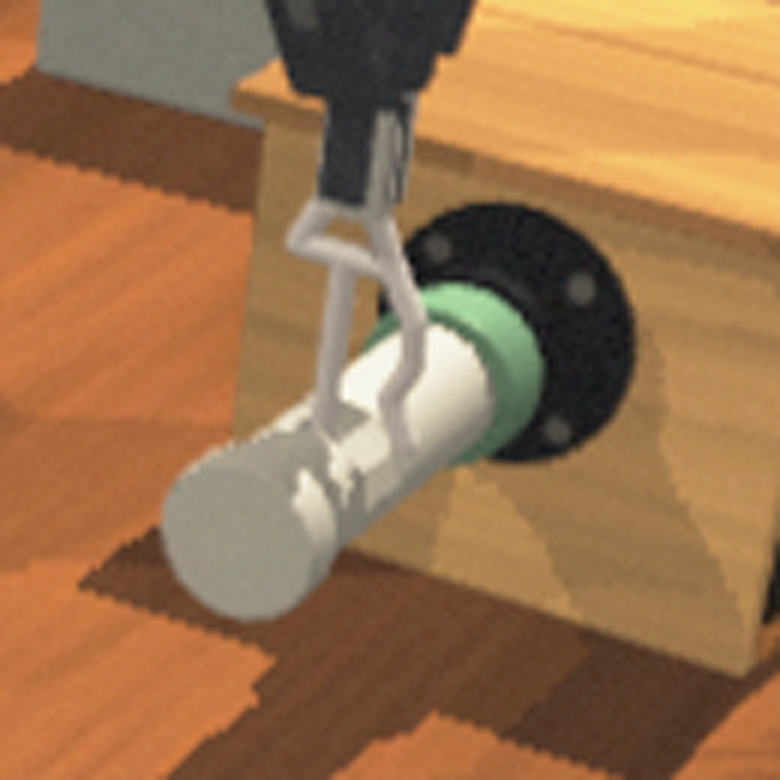

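View pics/c17.png

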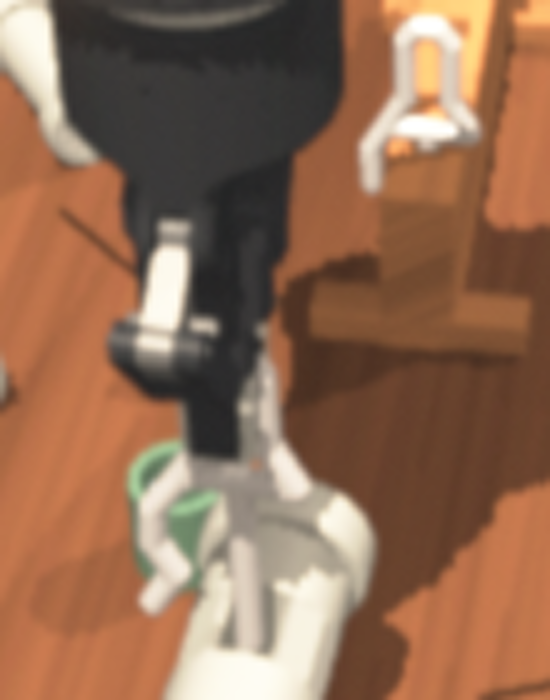

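```bash
python3 -m creep '[0,0.02,-0.2,0,0,0,255, 0,0,-0.2,0,0,0,255, 0,0,-0.2,0,0,0,255, 0,0,0,0,0,0,255]'
```

```text
time: 9.05
tool_pos: [0.5402, 0.1397, 0.1796]
tool_rot: [0.0, 1.0, -0.009, 0.001]
ft_force: [0.7, 0.1, -1.1]
grip_width: 0.0076
```

```bash
python3 -m creep '[-0.02,0,-0.15,0,0,0,255, 0,0,-0.15,0,0,0,255, 0,0,0,0,0,0,255]'
```

```text
time: 9.35
tool_pos: [0.5396, 0.1396, 0.1634]
tool_rot: [0.0, 1.0, -0.009, 0.002]
ft_force: [1.7, -0.2, -2.3]
grip_width: 0.0079
```

```bash
python3 -m creep '[0,0,-0.12,0,0.002,0,255, 0,0,-0.12,0,0,0,255, 0,0,0,0,0,0,255]'
python3 -c "
from h import *
s=snap('scene','s8');print(s['tool_pos'],s['ft_force'],s['ft_torque']);crop('s8',370,110,130,130,6,'c18')"
```

```text
time: 9.65
tool_pos: [0.5401, 0.1398, 0.1516]
tool_rot: [-0.0, 1.0, -0.01, 0.001]
ft_force: [-3.6, -0.8, 12.3]
grip_width: 0.0079
[0.54006355 0.13979325 0.15162117] [-3.57010022 -0.82836111 12.33424641] [-0.24754277  0.83165492 -0.00453445]
```

View pics/c18.png

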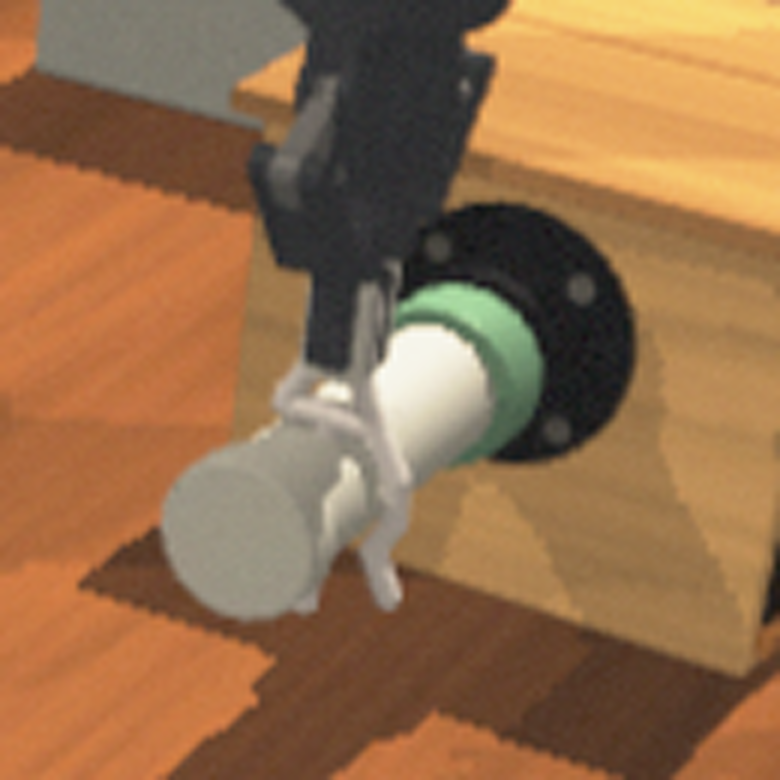

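```bash
python3 -m creep '[0.02,0,-0.06,0,0,0,255, 0,0,-0.05,0,0,0,255]'
python3 -c "
from h import *
s=snap('wrist','w9');print(s['tool_pos'],s['tool_rot'],s['ft_force']);crop('w9',220,150,200,150,4,'c19')"
```

```text
time: 9.9
tool_pos: [0.5431, 0.1399, 0.1501]
tool_rot: [-0.002, 1.0, -0.01, 0.004]
ft_force: [-10.0, -3.7, 48.4]
grip_width: 0.0074
[0.54307628 0.13993242 0.15009646] [-0.00174653  0.99994297 -0.00992159  0.00354522] [-10.00537711  -3.71060677  48.43563779]
```

View pics/c19.png

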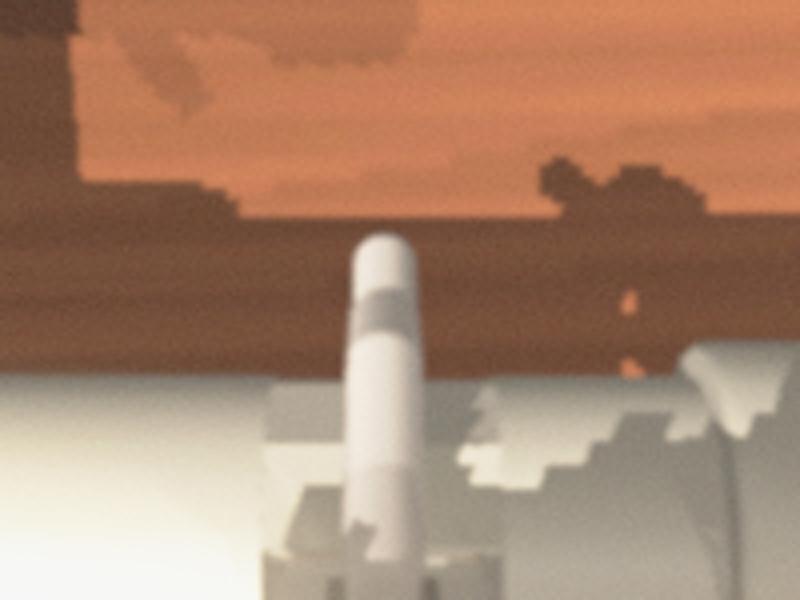

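```bash
python3 -m creep '[-0.04,0,0,0,0,0,255, 0,0,0.02,0,0,0,255, 0,0,0,0,0,0,255]'
```

```text
time: 10.25
tool_pos: [0.5424, 0.1399, 0.1522]
tool_rot: [-0.002, 1.0, -0.01, 0.005]
ft_force: [0.7, 0.3, 0.3]
grip_width: 0.008
```

```bash
python3 -m creep '[0,0,0,0,0,0,120, 0,0,0,0,0,0,120, 0,0,0,0,0,0,120, 0,0,0,0,0,0,100, 0,0,0,0,0,0,100]'
python3 -c "
from h import *
s=snap('scene','s10');snap('wrist','w10');crop('s10',370,110,130,130,6,'c20')"
```

```text
time: 10.75
tool_pos: [0.5416, 0.1399, 0.151]
tool_rot: [-0.002, 1.0, -0.01, 0.004]
ft_force: [-0.3, 0.5, 0.7]
grip_width: 0.0516
```

View pics/c20.png

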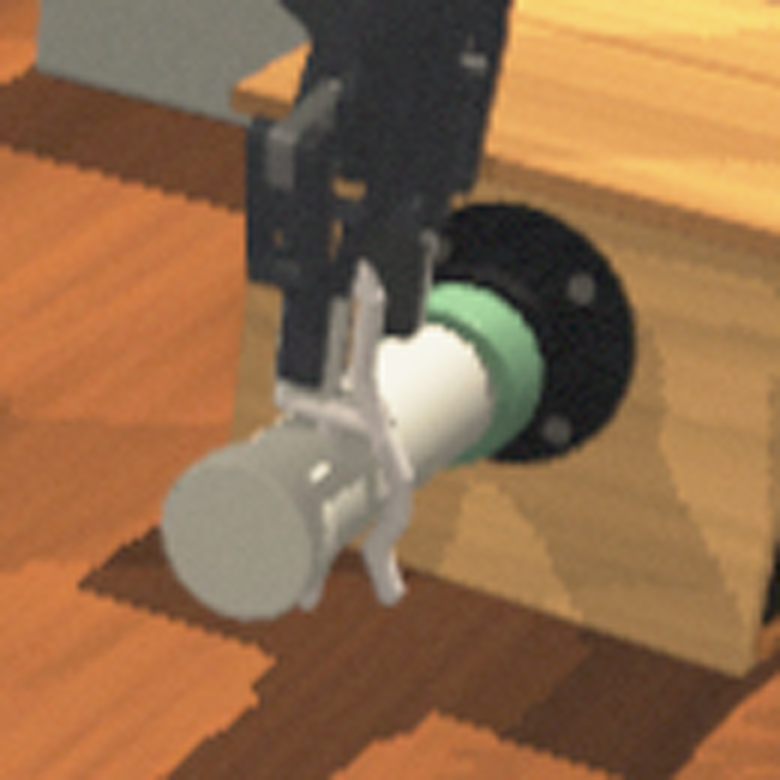

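View pics/w10.png

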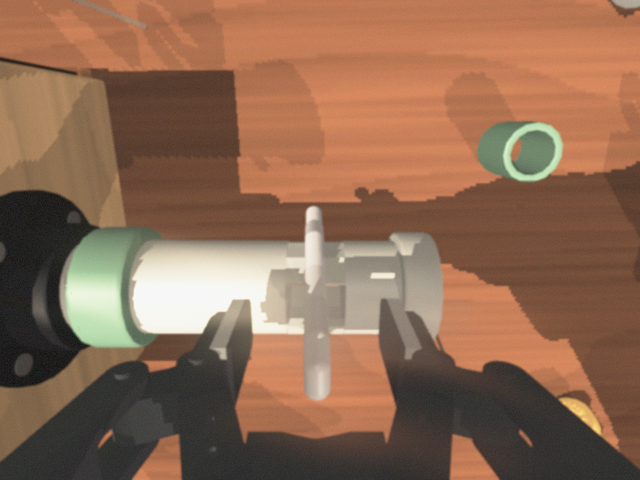

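Free and upright between the open pads. Retreating straight up.

```bash
python3 -m creep '[0,0,0.3,0,0,0,90, 0,0,0.6,0,0,0,80, 0,0,0.8,0,0,0,80, 0,0,0.8,0,0,0,80, 0,-0.2,0.6,0,0,0,80, 0,-0.6,0,0,0,0,80, 0,-0.6,0,0,0,0,80, 0,-0.6,0,0,0,0,80, 0,0,0,0,0,0,80, 0,0,0,0,0,0,80]'
python3 -c "
from h import *
s=snap('scene','s11');snap('wrist','w11');snap('side','d11');crop('s11',370,110,130,130,6,'c21');crop('d11',220,200,110,140,5,'c22')"
```

```text
time: 11.85
tool_pos: [0.5398, 0.0364, 0.3129]
tool_rot: [-0.002, 1.0, -0.009, 0.004]
ft_force: [-0.6, 0.1, 0.0]
grip_width: 0.0583
```

View pics/c21.png

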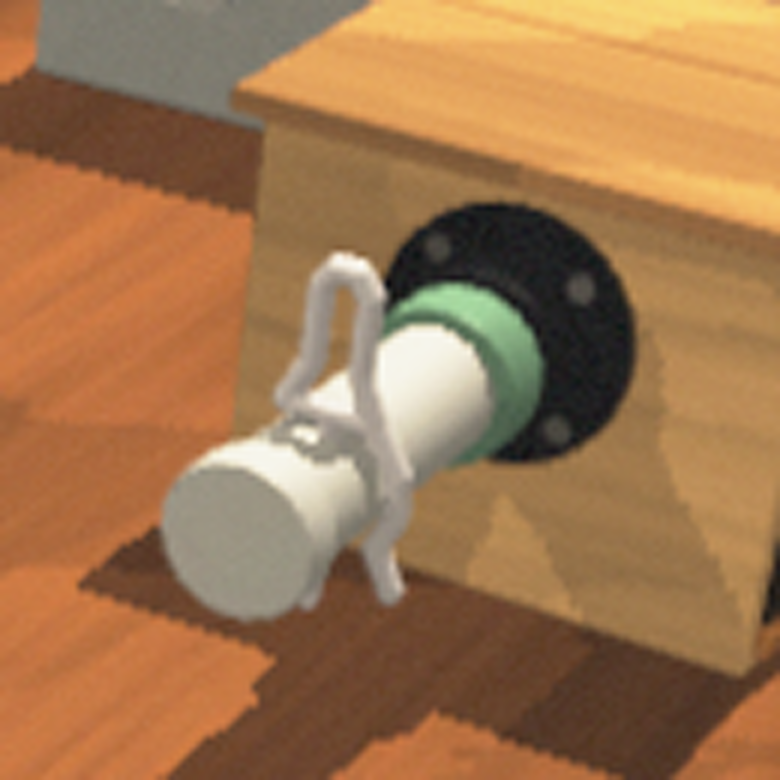

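View pics/c22.png

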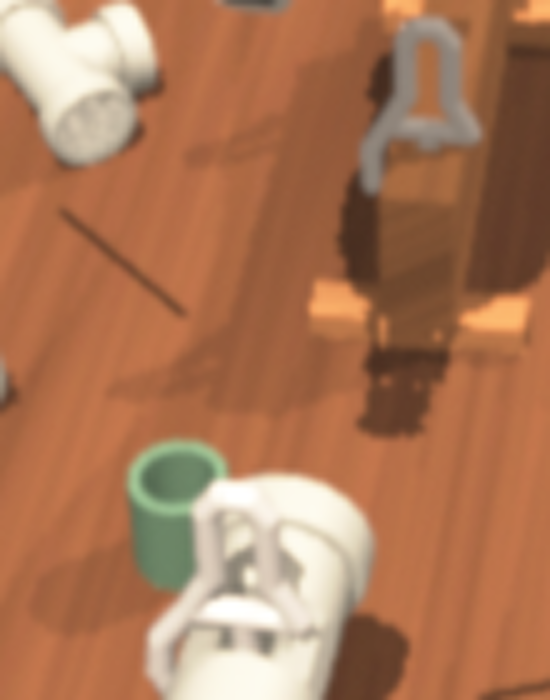

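View pics/w11.png

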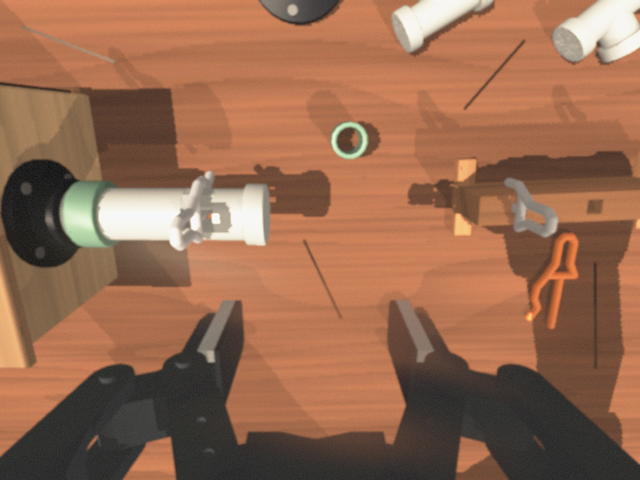

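```bash
python3 - <<'E'
from h import *
S=lambda u,v:(370+u/6,110+v/6); D=lambda u,v:(220+u/5,200+v/5)
print('top',tri(('s11',S(344,265)),('d11',D(235,492))))
print('bar',tri(('s11',S(322,409)),('d11',D(236,612))))
print('barL',tri(('s11',S(287,397)),('d11',D(300,630))))
print('exp', [ (proj('s11',p)-[370,110])*6 for p in ([.5375,.14,.183],[.5375,.14,.132],[.5375,.14,.055])],[ (proj('d11',p)-[220,200])*5 for p in ([.5375,.14,.183],[.5375,.14,.132])])
crop('w11',150,150,140,120,5.5,'c23')
E
```

```text
top (array([0.53699198, 0.14061578, 0.18769398]), [np.float64(0.0011271600191656904), np.float64(0.0011271600191655841)])
bar (array([0.53734634, 0.14111319, 0.13490713]), [np.float64(0.00290443619233754), np.float64(0.0029044361923376357)])
barL (array([0.51933721, 0.14504221, 0.13307979]), [np.float64(5.974244940497665e-05), np.float64(5.974244940487419e-05)])
exp [array([346.28749637, 279.95266156]), array([328.49771891, 419.91145056]), array([303.13124899, 619.4788943 ])] [array([238.20574157, 500.31889188]), array([245.88043565, 613.3219184 ])]
```

View pics/c23.png

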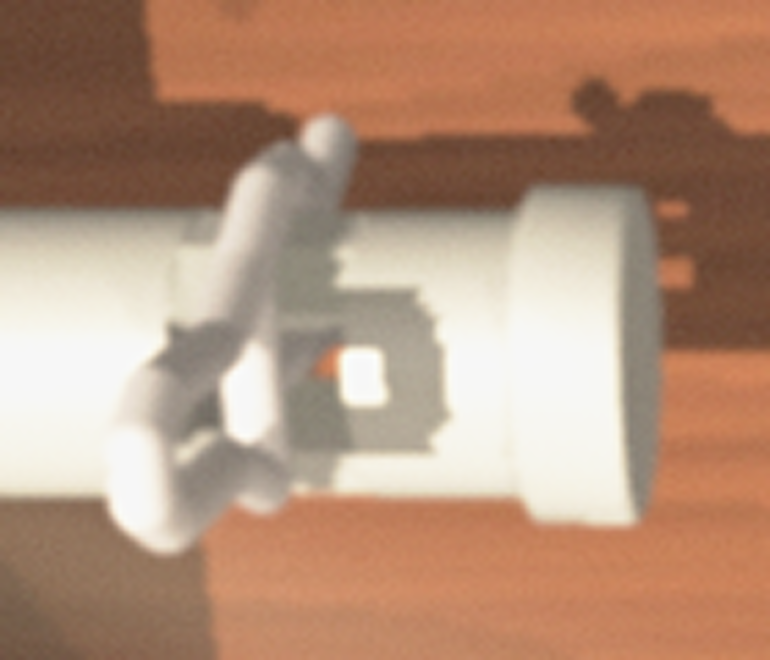

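```bash
python3 -c "
from station import *
print(hand_in())"
```

```text
the job is handed in; nothing more can be done
None
```

I took the R-clip from the middle rail hole, pushed its straight leg down through the pipe's cross-hole until the bent leg had passed over the pipe, and let go. The job was handed in at about 12 s on the robot's clock, with the gripper clear of the clip. No verdict was reported.

- **Seating:** the bar came to a hard stop on the pipe, with the force rising to 48 N at the wrist over about 1.5 mm. That is more than the 3 to 6 N snap force, but well under the 120 N wrist limit. I relaxed the push to about 0 N before opening the gripper.
- **After release:** the last pictures show the clip upright, with the top of its eye within about 1 mm of directly above the bar. The bar lies across the pipe, with the bent leg outside it and the straight leg's tip below it. The other two pins and the orange look-alikes were not touched.
- **Disagreement:** my measurements of the pipe's height differed by about 5 mm, from 0.102 to 0.107 m for the axis. I therefore judged the clip home by the hard stop rather than by measured height. Where the clip stopped puts the axis at about 0.108 m, closest to the upper estimate.

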